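# Stop the grinder motor, check its bearing cap, reset the stop

### The job

Push the black mushroom stop on the sloping box down until it latches and stays down by itself. With the motor stopped, pick up the infrared thermometer, aim it squarely at the centre of the motor's round bearing cap from about a hand's width (about 12 cm) without touching the motor, hold it steady there for two seconds, and lay it flat back on the rubber mat. Then turn the mushroom clockwise until it pops up again and let go of it; leave everything else on the bench where it stands.

Things in the scene. Friction and masses are not known exactly. Their poses are not given: they have to be found in the camera images.
- station: Stop station, fixed: grey box 160 mm deep, 170 wide, its face sloping 35 degrees up and away from the robot (35 mm high in front, 147 mm at the back). Origin on the table under the middle of its back edge; x points from front to back, z up. At the middle of the slope a steel collar (radius 21 mm, 12 mm high) carries the black mushroom head, its axis square to the slope.
- head_top (a point): Centre of the mushroom head's top; z points out of the slope along the head's axis, x and y turn with the head. The head is a fluted disc of 58 mm diameter, 23.5 mm thick, with a domed top and a 13 mm high rim to grip, whose middle is 14 mm below this point; stem 26 mm thick. This point stands 55.5 mm off the slope when up, 43.5 mm when latched down.
- plunger (a joint): How far the mushroom is pushed in, m: 0 up, 0.012 fully down. The spring resists with about 15 N over the first half; it then snaps down and stays latched near 0.012.
- head (a joint): Turn of the head, rad: 0 at rest, positive clockwise seen looking at the slope (about its -z), stop at 1.5. When latched, turning beyond about 0.5 rad lifts the head by 8 mm per rad (a grip held at fixed height resists this); at about 1.1 rad it springs up 12 mm in all. A light spring turns it back to 0 when let go.
- motor: Grinder motor, fixed, grey finned drum of 136 mm diameter and 215 mm length lying along its x axis, 105 mm above the table, with a terminal box on top (its top at 205 mm) and a grinding wheel at the back. Origin on the table under the front end of the drum; x points from the front to the back.
- cap (a point): Centre of the face of the motor's round dark bearing cap (60 mm diameter, standing 15 mm proud of the drum's front end), which looks along the motor's -x. It is 105 mm above the table.
- mat: Fixed black rubber mat, 200 mm (x) by 220 mm (y), 4 mm thick; origin at the centre of its underside.
- gun: Loose infrared thermometer, pistol-shaped, 0.24 kg, lying on its side: barrel 150 mm long, 42 mm wide, 40 mm high as it lies; the black handle (92 mm long, 34 mm thick) leaves the barrel sideways to -y, between 27 and 80 mm behind the grip point. Origin in the middle of the barrel's underside; x points along the barrel to the lens, z up.
- lens (a point): Lens at the front end of the thermometer's barrel, 75 mm ahead of its origin and 20 mm above its underside. It looks along x.
- grip (a point): Good place to grip the thermometer across its barrel (42 mm), 10 mm ahead of its origin, 20 mm above its underside.
- jar: Bystander: closed glass jar, 72 mm diameter, 100 mm high; origin under its centre.
- basin: Bystander: open aluminium bowl, 170 mm diameter, 55 mm high; origin under its centre.
- paint_can: Bystander: paint tin, 100 mm diameter, 120 mm high; origin under its centre.
- spray_can: Bystander: spray can, 66 mm diameter, 190 mm high; origin under its centre.
- hammer: Bystander: hammer lying on the bench.
- wrench: Bystander: wrench lying on the bench.
- tape: Bystander: round black tape measure, 66 mm diameter, 30 mm high; origin under its centre.
- bearing: Bystander: steel ring bearing, 72 mm diameter, 18 mm high; origin under its centre.
Not all that is in view belongs to the job. Leave any orange look-alike of the station alone.

How it is judged (in metres and radians):
On the way, in this order (a step that is already met when the one before it is completed fails the run):
1. the mushroom is latched down and nothing touches it (value of joint plunger above 0.0095 m and contact force between anything else and station below 0.2 N), for 0.2 s.
2. stop latched, the held thermometer looks squarely (0.35 rad) at the cap from 60 to 200 mm, within 25 mm of its centre, steady for 1 s (value of joint plunger above 0.0095 m and x of cap in the frame of lens between 0.06 and 0.2 m and y of cap in the frame of lens between -0.025 and 0.025 m and z of cap in the frame of lens between -0.025 and 0.025 m and angle between the x axis of gun and the x axis of motor, either way round below 0.35 rad and linear speed of gun below 0.04 m/s and contact force between the fingers and gun above 0.5 N), for 1 s.
3. the mushroom is turned while still down, the thermometer lying on the mat (value of joint head above 0.35 rad and value of joint plunger above 0.0085 m and z of gun in the frame of mat below 0.012 m and contact force between the fingers and gun below 0.1 N).
4. the mushroom has popped up (value of joint plunger below 0.002 m), for 0.2 s.
At the end, for the whole second after the job is handed in: The mushroom is up (pushed in less than 2 mm) and turned back to within 0.2 rad of rest; the thermometer lies flat (within 0.12 rad) and at rest with the middle of its barrel on the rubber mat (within 90 mm of the mat's centre along x, 100 mm along y) (value of joint plunger below 0.002 m and value of joint head below 0.2 rad and x of gun in the frame of mat between -0.09 and 0.09 m and y of gun in the frame of mat between -0.1 and 0.1 m and z of gun in the frame of mat below 0.008 m and angle between gun's own z axis and vertical below 0.12 rad and linear speed of gun below 0.02 m/s); the robot touches nothing.
It fails at once if the thermometer or the robot touches the motor (contact force between any of gun, the arm, the fingers and motor above 1 N).
It fails at once if the thermometer is dropped or thrown down (linear speed of gun above 0.5 m/s and contact force between the fingers and gun below 0.1 N).
It fails at once if a bystander is disturbed (moved more than 30 mm) (distance of any of jar, basin, paint_can, spray_can, hammer, wrench, tape, bearing from where it was at the start of the episode above 0.03 m).
It also fails if it takes over 72 s, if anything falls off the work surface, if the arm or the gripper's body presses on something with over 40 N, if the wrist force passes 120 N, or if a joint passes its speed limit or range.

### The arm

A 6-joint arm with a two-finger parallel gripper is mounted at the origin on the work surface. World frame = base frame: x ahead of the robot, y to its left, z up, the work surface at z = 0. Lengths are in mm, angles in degrees, forces in N, time in s.
With the tool pointing down it reaches from about 325 to 900 mm from the base axis. Payload 6.1 kg.
Tool frame: the origin (TCP) lies on the centre line of the jaws, within the pads' length; the fingertips stand 17 mm ahead of it and the grasp point (between the pads) lies 2 mm behind it; z points along the fingers, y is the line along which they close (so a half turn about z gives the same grasp; the last joint's range is limited). The gripper opens to 85 mm and grips with 20 to 120 N. Pads are 22 mm wide; open, the fingers measure 114 mm over their backs; the gripper's body (76 mm by 85 mm) begins 54 mm behind the grasp point. The pads swing forward as they close: fully open they stand 13 mm farther back than shut.
Start: joints at [63.363, 12.628, 87.462, -0, 79.91, -7.225], TCP at [207.72, 589.464, 248.3] pointing down, gripper open.
Joint ranges: [-170.65, 170.65], [-52.31, 119.04], [5.05, 147.46], [-71.25, 251.25], [11.57, 151.72], [-153.62, 153.62]. Speed limits (degrees/s): [147.25, 147.25, 172.46, 180, 180, 180].

### API

Orientations are given as a 3x3 rotation matrix whose columns are the frame's x, y, z axes.
In Python, from station import * gives the robot as it stands. The module is installed in compiled form; this text tells all that it offers.
- The arm moves only by the tool step_arm, never from a script. Its argument "rows" is a list of rows, each a list of 4 numbers: the shift along the tool's x, y, z in cm, then the turn about the tool's z in degrees. A call has 1 to 10 rows; each row shifts and turns the commanded pose from where the row before left it, along the tool's axes as they then stand; what a row does not reach is not made up. A row lasts 1/12 s, in which the tool goes at most 41.7 mm and 7.16 degrees, less where a joint would pass 70% of its speed; a pose out of reach is approached as far as the arm can. A call is refused whole if a number of a shift passes 4.17 or a number of a turn 7.16, either way. A call with a gripper value outside its range is refused whole. "fingers" is the finger opening in cm, from 0 to 8.54, set as the call begins (left out, the last holds). The fingers move at their own pace and stop on an object; "newtons" is the grip in N (left out, the last holds). Time passes only in rows, so rows that do not move let the fingers close. It gives the time, the measured TCP pose, the force, the opening and the grip force at its end, in the units of the state.
- observe(): the state, without advancing time (a new reading comes with each control period).
- camera(name): name is "side" or "top"; returns the picture (480x640x3 uint8, red, green, blue); there is no depth.
- camera_params(name): a dict with "fx", "fy", "cx", "cy" (pixels), "world_to_cam" (4x4, takes a point from world to camera coordinates). Camera axes: x right, y down, z forward; pixel columns grow to the right and rows downward; lengths in mm; the calibration is good to about 2 mm. A picture is of the moment at which its call begins. camera_params takes no time and is no camera call.
- close_job(): hands the job in; it is judged then, once.
The state is a dict: "time": time; "q": joint angles; "joint_vel": joint speeds; "effort": joint torques, N m; "ee_pos": TCP position; "tcp_rot": TCP orientation; "force": force on the tool from outside, world axes, zero at the start; "moment": the same for the moment, N m; "grip_width": finger opening in mm; "gripper_force": force on a finger pad.
Only numpy, scipy, OpenCV 4.12 (cv2) and the standard library are available. Lean on these libraries where they do the work, as an engineer would, in place of code of your own. Each camera call takes 0.05 s, during which the arm holds its last target. There are 200 camera calls.

## Working session

There is one attempt and no reset: what is moved stays moved. The work goes in short steps, Python scripts to look and compute and a tool call to move; the robot and the scene stay as the last step left them, time stands still between calls to the robot, and variables do not carry over. Pictures are saved under pics/ and viewed, at most 10 in all, crops included, and the job is handed in when it is done.

Besides the shell and the picture viewer there is one more tool, called after ">>>" as name(argument=value, ...) on one line, values as JSON. step_arm: Moves the arm, as the interface text tells. Its arguments: {"type":"object","properties":{"rows":{"type":"array"},"fingers":{"type":"number"},"newtons":{"type":"number"}},"required":["rows"]}

```bash
mkdir -p pics
python3 - <<'E'
from station import *
import cv2,numpy as np
for n in("side","top"):
    cv2.imwrite(f"pics/{n}0.png",cv2.cvtColor(camera(n),cv2.COLOR_RGB2BGR))
    p=camera_params(n);W=np.array(p["world_to_cam"]);print(n,p["fx"],p["cx"],p["cy"],(-W[:3,:3].T@W[:3,3]).round(),W[:3,:3].round(3).tolist())
s=observe();print(s["time"],s["tcp_rot"],s["ee_pos"])
E
```

```text
side 594.5711998001752 320.03069382649966 237.29354923443043 [ -316. -1021.  1220.] [[0.771, -0.637, -0.018], [-0.406, -0.47, -0.784], [0.49, 0.612, -0.621]]
top 436.9448653807169 321.7733445976461 241.81413706330193 [ 329.   99. 1331.] [[-0.018, -1.0, 0.014], [-0.98, 0.015, -0.197], [0.197, -0.017, -0.98]]
0.1 [[-9.43144395e-01  3.32382342e-01 -7.93072563e-04]
 [ 3.32383215e-01  9.43143079e-01 -1.59083309e-03]
 [ 2.19216073e-04 -1.76398932e-03 -9.99998420e-01]] [207.50430539 588.99611612 247.31117714]
```

View pics/top0.png

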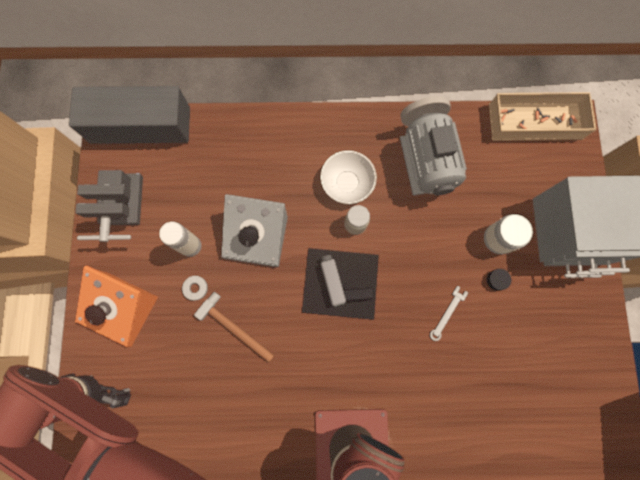

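View pics/side0.png

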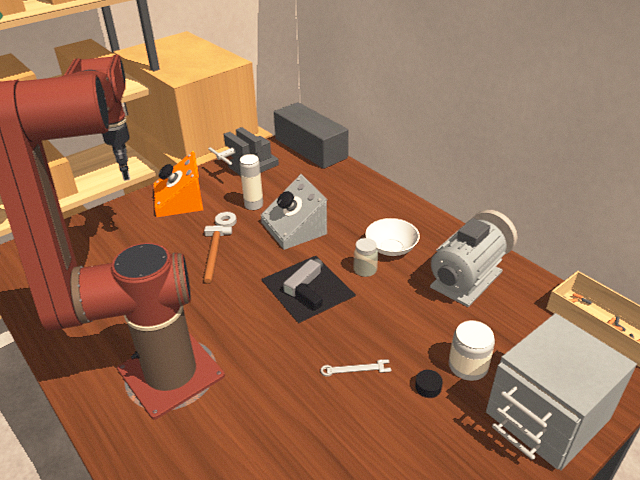

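Candidates for the stop are the grey station with its black head at top(249,236)/side(286,200), and the orange look-alike at top(96,314)/side(167,172). By the description I choose the grey one. The gun is at top(335,280), with its handle at (357,295). The motor cap is at top(447,187)/side(448,276). Next I check these in close crops.

```bash
cat > h.py <<'E'
import cv2,numpy as np
from station import *
P={n:camera_params(n) for n in("side","top")}
def ray(n,u,v):
    p=P[n];W=np.array(p["world_to_cam"]);R=W[:3,:3]
    d=R.T@np.array([(u-p["cx"])/p["fx"],(v-p["cy"])/p["fy"],1]);return -R.T@W[:3,3],d/np.linalg.norm(d)
def plane(n,u,v,z):
    o,d=ray(n,u,v);return o+d*(z-o[2])/d[2]
def tri(a,b):  # top pixel, side pixel -> point, miss
    o,d=ray("top",*a);p,e=ray("side",*b)
    s=np.linalg.lstsq(np.c_[d,-e],p-o,rcond=None)[0];A=o+d*s[0];B=p+e*s[1]
    return ((A+B)/2).round(1),np.linalg.norm(A-B).round(1)
def proj(n,X):
    p=P[n];W=np.array(p["world_to_cam"]);c=W[:3,:3]@X+W[:3,3];return np.array([p["fx"]*c[0]/c[2]+p["cx"],p["fy"]*c[1]/c[2]+p["cy"]]).round(1)
def crops(n,img,cs,f):  # 4 crops 100x75 at x4
    t=[]
    for x,y in cs:
        c=cv2.resize(img[y:y+75,x:x+100],(400,300),interpolation=cv2.INTER_CUBIC)
        for i in range(0,100,10):
            cv2.putText(c,str(x+i),(i*4,8),0,.3,(0,255,255),1);cv2.line(c,(i*4,9),(i*4,13),(0,255,255),1)
        for i in range(5,75,10):
            cv2.putText(c,str(y+i),(0,i*4+3),0,.3,(0,255,0),1);cv2.line(c,(20,i*4),(24,i*4),(0,255,0),1)
        t.append(c)
    cv2.imwrite(f,np.vstack([np.hstack(t[:2]),np.hstack(t[2:])]))
E
python3 - <<'E'
from h import *
t=cv2.imread("pics/top0.png");s=cv2.imread("pics/side0.png")
crops("top",t,[(205,195),(293,245),(395,135),(395,90)],"pics/tc.png")
crops("side",s,[(250,172),(262,250),(422,225),(420,245)],"pics/sc.png")
E
```

```text
(no output)
```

View pics/tc.png

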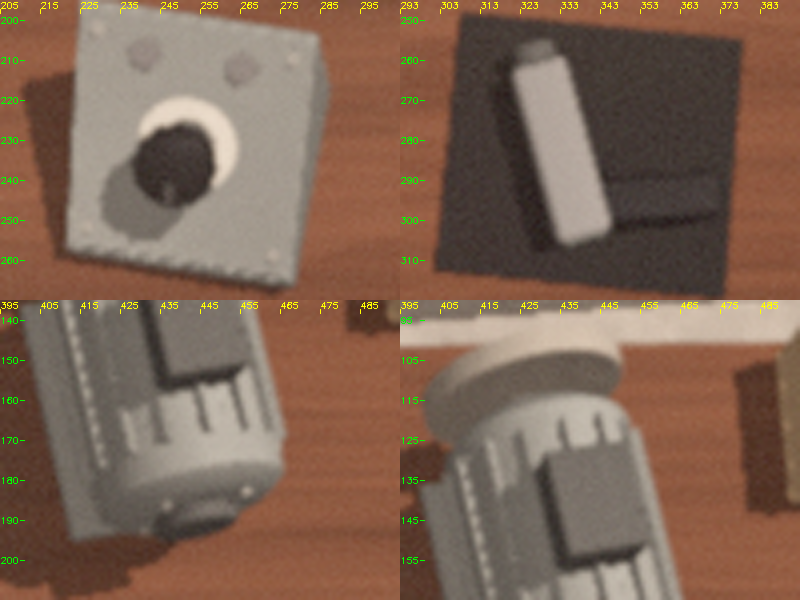

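View pics/sc.png

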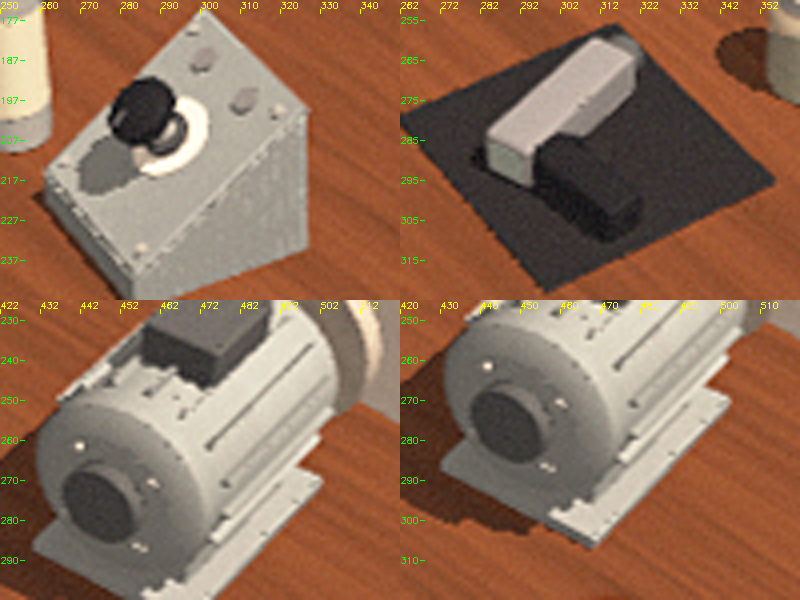

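The crops confirm the choice: the black head on the grey station is at top(249,236)/side(285,200). The gun barrel's lens end points up-image, away from the robot. The cap face is at side(447,276)/top(444,190).

Run:
```python
from h import *
t=cv2.imread("pics/top0.png");s=cv2.imread("pics/side0.png")
def dark(im,x0,y0,x1,y1,th):
    m=(im[y0:y1,x0:x1].max(2)<th).astype(np.uint8);n,l,st,c=cv2.connectedComponentsWithStats(m)
    k=1+st[1:,4].argmax();return (c[k]+[x0,y0]).round(1),st[k]
a=dark(t,235,222,265,250,75);b=dark(s,275,188,296,211,75);print("head",a,b,tri(a[0],b[0]))
c=dark(s,432,258,465,295,85);print("cap",c,tri((443.7,190.3),c[0]),plane("side",*c[0],105))
st=dict(bl=((224.7,195),(300.5,175)),br=((285,203.7),(327,199)),fl=((221.7,256.7),(261,213)),fr=((279,266),(283,239.5)))
for k,v in st.items():
    z=147 if k[0]=="b" else 35
    print(k,tri(*v),plane("top",*v[0],z).round(),plane("side",*v[1],z).round())
g=dict(fl=((321.2,263),(311.2,259.5)),fr=((334.2,259.2),(321.2,265.5)),br=((345.7,302),(295.2,287)),bl=((333.7,305.7),(283.7,283)))
for k,v in g.items(): print(k,tri(*v),plane("top",*v[0],44).round(1),plane("side",*v[1],44).round(1))
for p in[(308,248.5),(378.5,254.5),(373.5,319),(302,312.5)]: print("mat",plane("top",*p,4).round(1))
# motor terminal box + base
for p in[(427.5,147),(454,139),(436,155+3),(456,152.5)]: print("box",plane("top",*p,205).round(1))
for p in[(413.5,195),(400,127)]: print("base",plane("top",*p,8).round(1))
for n,p in dict(jar=(358,220),paint=(512,235),bowl=(348,178)).items(): print(n,plane("top",*p,100).round())
```

```text
head (array([248. , 236.2]), array([  4,   5,  19,  19, 260], dtype=int32)) (array([285.4, 200. ]), array([  2,   3,  17,  20, 213], dtype=int32)) (array([591.6, 285.5, 120.6]), np.float64(0.0))
cap (array([446. , 276.2]), array([  5,   7,  20,  21, 246], dtype=int32)) (array([ 723.3, -284.2,  102.6]), np.float64(4.2)) [ 718.65114222 -285.32494949  105.        ]
bl (array([707.8, 351.5, 136.3]), np.float64(2.6)) [706. 349. 147.] [696. 338. 147.]
br (array([679.5, 179.8, 139.9]), np.float64(0.7)) [678. 179. 147.] [673. 172. 147.]
fl (array([548.7, 374.8,  39.8]), np.float64(2.2)) [549. 376.  35.] [553. 380.  35.]
fr (array([516. , 204.2,  45.5]), np.float64(0.3)) [518. 205.  35.] [523. 215.  35.]
fl (array([526. ,  77.7,  37.8]), np.float64(4.1)) [523.3  78.9  44. ] [523.5  71.2  44. ]
fr (array([536. ,  39.3,  33.7]), np.float64(0.6)) [534.1  39.9  44. ] [528.9  29.9  44. ]
br (array([409.4,   7.8,  43.7]), np.float64(5.8)) [406.9   9.3  44. ] [411.9   6.3  44. ]
bl (array([397.6,  44.1,  41.5]), np.float64(1.6)) [396.8  44.6  44. ] [396.9  41.5  44. ]
mat [575.2 118.2   4. ]
mat [553.  -99.1   4. ]
mat [357.3 -75.4   4. ]
mat [380.4 138.5   4. ]
box [ 817.4 -217.8  205. ]
box [ 840.2 -293.1  205. ]
box [ 785. -239.  205.]
box [ 800.3 -295.5  205. ]
base [ 741.5 -217.9    8. ]
base [ 973.7 -187.5    8. ]
jar [639. -30. 100.]
paint [ 588. -475.  100.]
bowl [768.  -4. 100.]
```

>>> step_arm(rows=[[0,0,0,-5],[0,0,0,-5],[-2.97,-1.83,0,0],[-2.97,-1.83,0,0],[-2.97,-1.83,0,0],[-2.97,-1.83,0,0],[-2.97,-1.83,0,0],[-2.97,-1.83,0,0],[-2.97,-1.83,0,0],[-2.97,-1.83,0,0]], fingers=0)

```text
time: 0.93
ee_pos: [419.0, 404.7, 247.9]
tcp_rot: [[-0.987, 0.163, -0.001], [0.163, 0.987, -0.0], [0.0, -0.0, -1.0]]
force: [0.6, 0.4, 1.1]
grip_width: -0.0
gripper_force: 0.0
```

>>> step_arm(rows=[[-2.97,-1.83,0,0],[-2.97,-1.83,0,0],[-2.97,-1.83,0,0],[-2.97,-1.83,0,0],[-2.97,-1.83,0,0],[0,0,2.5,0],[0,0,2.5,0],[0,0,1,0],[0,0,0,0]])

```text
time: 1.68
ee_pos: [547.4, 290.6, 184.1]
tcp_rot: [[-0.986, 0.164, -0.007], [0.164, 0.986, -0.003], [0.007, -0.004, -1.0]]
force: [-0.1, -0.2, -0.2]
grip_width: 0.1
gripper_force: 0.0
```

Run:
```python
from h import *
s=observe();print(s)
a=camera("top");b=camera("side")
f=lambda im,x,y:cv2.resize(cv2.cvtColor(im,4)[y:y+100,x:x+100],(400,400),interpolation=2)
cv2.imwrite("pics/p1.png",np.hstack([f(a,200,180),f(b,240,130)]))
for n,p in dict(TL=(431.2,126.7),TR=(452.5,124.2),FL=(435.7,156),FR=(456.7,153)).items(): print(n,plane("top",*p,205).round(1))
```

```text
{'time': 1.6833, 'q': array([ 2.06774750e+01,  1.51408337e+01,  9.15433957e+01, -3.25067496e-04,
        7.37503412e+01, -5.98962659e+01]), 'joint_vel': array([ 0.8641364 , -2.15661587, -2.89908536, -0.08268914,  1.89904885,
        0.00764301]), 'effort': array([-5.77531680e-01, -5.14200175e+01, -3.89504099e+01, -2.62402778e-02,
       -4.58141752e-01, -1.12484617e-03]), 'ee_pos': array([547.35116457, 290.59084753, 184.0841366 ]), 'tcp_rot': array([[-0.9864742 ,  0.163763  , -0.00709411],
       [ 0.16378531,  0.98649236, -0.00268328],
       [ 0.00655887, -0.00380889, -0.99997124]]), 'force': array([-0.11664612, -0.23271725, -0.16696971]), 'moment': array([0.03548681, 0.04350134, 0.0605032 ]), 'gripper_force': 0.0, 'grip_width': 0.09983339215102036}
TL [ 877.6 -232.1  205. ]
TR [ 884.4 -292.3  205. ]
FL [ 790.8 -238.6  205. ]
FR [ 798.8 -297.3  205. ]
```

View pics/p1.png

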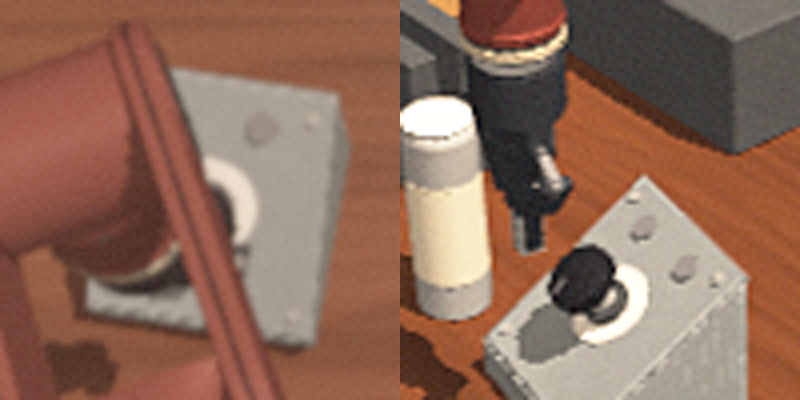

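The closed fingertips are at side crop (528,245), just downhill of and above the head at (580,280), and clear of everything.

>>> step_arm(rows=[[-0.49,0,0.7,0],[-0.49,0,0.7,0],[-0.49,0,0.7,0],[-0.49,0,0.7,0],[0,0,0,0]])

```text
time: 2.2
ee_pos: [569.1, 287.8, 158.3]
tcp_rot: [[-0.986, 0.164, -0.002], [0.164, 0.986, -0.001], [0.002, -0.001, -1.0]]
force: [-1.0, -0.9, -0.5]
grip_width: -0.4
gripper_force: 0.0
```

>>> step_arm(rows=[[-0.17,0,0.25,0],[0,0,0,0],[-0.17,0,0.25,0],[0,0,0,0]])

```text
time: 2.53
ee_pos: [572.5, 287.8, 155.2]
tcp_rot: [[-0.987, 0.164, 0.0], [0.164, 0.987, -0.0], [-0.0, -0.0, -1.0]]
force: [-0.1, 0.8, -0.0]
grip_width: 0.3
gripper_force: 0.0
```

>>> step_arm(rows=[[-0.17,0,0.25,0],[0,0,0,0],[-0.11,0,0.16,0],[0,0,0,0]])

```text
time: 2.87
ee_pos: [574.5, 287.7, 152.3]
tcp_rot: [[-0.987, 0.163, -0.002], [0.163, 0.987, 0.0], [0.002, -0.0, -1.0]]
force: [-5.6, -0.3, 6.0]
grip_width: -0.1
gripper_force: 4.0
```

>>> step_arm(rows=[[-0.12,0,0.17,0],[-0.12,0,0.17,0],[0,0,0,0]])

```text
time: 3.12
ee_pos: [576.9, 287.2, 148.6]
tcp_rot: [[-0.987, 0.163, -0.001], [0.163, 0.987, -0.0], [0.001, -0.0, -1.0]]
force: [-3.7, 0.5, 3.1]
grip_width: -0.1
gripper_force: 2.6
```

>>> step_arm(rows=[[-0.12,0,0.17,0],[-0.12,0,0.17,0],[0,0,0,0]])

```text
time: 3.37
ee_pos: [580.1, 286.5, 143.9]
tcp_rot: [[-0.987, 0.164, 0.0], [0.164, 0.987, -0.0], [-0.0, -0.0, -1.0]]
force: [0.5, 0.4, -0.7]
grip_width: 0.1
gripper_force: 0.0
```

>>> step_arm(rows=[[-0.12,0,0.17,0],[-0.12,0,0.17,0],[0,0,0,0]])

```text
time: 3.62
ee_pos: [581.7, 286.7, 142.3]
tcp_rot: [[-0.987, 0.163, -0.002], [0.163, 0.987, 0.0], [0.002, 0.0, -1.0]]
force: [-8.4, 0.4, 10.0]
grip_width: 0.1
gripper_force: 6.3
```

>>> step_arm(rows=[[-0.12,0,0.17,0],[0,0,0,0]])

```text
time: 3.78
ee_pos: [582.0, 286.9, 142.1]
tcp_rot: [[-0.987, 0.163, -0.003], [0.163, 0.987, 0.001], [0.003, 0.0, -1.0]]
force: [-15.1, -1.8, 19.8]
grip_width: 0.1
gripper_force: 12.2
```

>>> step_arm(rows=[[0.6,0,-0.8,0],[1.2,0,-1.7,0],[2,0,-3,0],[2,0,-3,0]])

```text
time: 4.12
ee_pos: [525.2, 295.0, 223.5]
tcp_rot: [[-0.986, 0.164, -0.003], [0.164, 0.986, -0.001], [0.002, -0.001, -1.0]]
force: [1.2, 0.1, 0.0]
grip_width: -0.1
gripper_force: 0.0
```

Run:
```python
from h import *
b=camera("side")
f=lambda im,x,y:cv2.resize(cv2.cvtColor(im,4)[y:y+100,x:x+100],(400,400),interpolation=2)
cv2.imwrite("pics/p2.png",np.hstack([f(cv2.cvtColor(cv2.imread("pics/side0.png"),4),240,150),f(b,240,150)]))
s=observe();print(s["time"],s["ee_pos"],s["q"])
```

```text
4.1667 [525.20626173 297.57704751 231.83657719] [ 2.20154037e+01  1.01316008e+01  9.21331487e+01  7.44853903e-02
  7.73762473e+01 -5.86485432e+01]
```

View pics/p2.png

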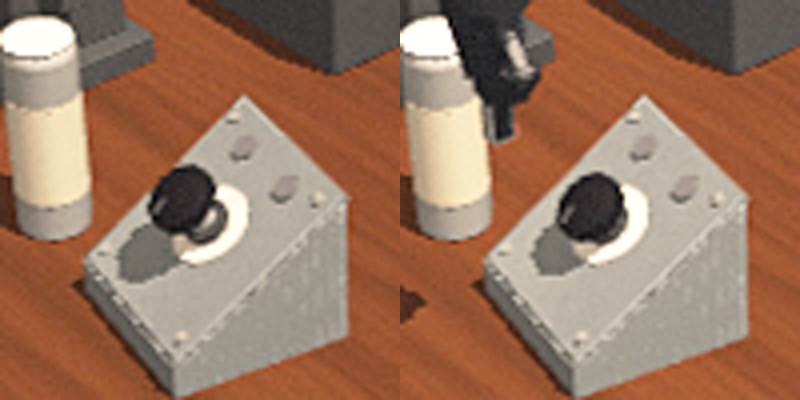

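The mushroom is latched: in the right crop the head at (592,208) now sits on its collar. Next I go to the gun.

>>> step_arm(rows=[[0,0,0,-5.95],[0,0,0,-5.95],[0,0,0,-5.95],[0,0,0,-5.95],[1.45,-3.29,0,0],[1.45,-3.29,0,0],[1.45,-3.29,0,0],[1.45,-3.29,0,0],[1.45,-3.29,0,0],[1.45,-3.29,0,0]], fingers=8.5)

```text
time: 5.0
ee_pos: [490.7, 81.2, 224.3]
tcp_rot: [[-0.969, -0.249, 0.001], [-0.249, 0.969, -0.0], [-0.001, -0.0, -1.0]]
force: [0.1, 0.1, -0.4]
grip_width: 84.8
gripper_force: 0.0
```

>>> step_arm(rows=[[1.45,-3.29,0,0],[0,0,3.5,0],[0,0,3.5,0],[0,0,3.5,0],[0,0,0,0],[0,0,0,0]])

```text
time: 5.5
ee_pos: [483.5, 47.2, 117.9]
tcp_rot: [[-0.969, -0.248, -0.005], [-0.248, 0.969, 0.0], [0.004, 0.001, -1.0]]
force: [0.6, 0.2, -0.2]
grip_width: 85.1
gripper_force: 0.0
```

Run:
```python
from h import *
a=camera("top");b=camera("side")
f=lambda im,x,y:cv2.resize(cv2.cvtColor(im,4)[y:y+100,x:x+100],(400,400),interpolation=2)
cv2.imwrite("pics/p3.png",np.hstack([f(a,285,230),f(b,255,205)]))
s=observe();print(s["time"],s["ee_pos"],s["tcp_rot"].round(3).tolist())
for z in(24,):
  G=np.array([484.3,48.1,z]);print(proj("top",G),proj("side",G))
# head latched centroid
for n,(x0,y0,x1,y1) in dict(side=(275,185,300,215),top=(235,220,270,250)).items():
    im=(a if n=="top" else b)[y0:y1,x0:x1];m=(im.max(2)<75).astype(np.uint8);k,l,st,c=cv2.connectedComponentsWithStats(m);i=1+st[1:,4].argmax();print(n,c[i]+[x0,y0],st[i])
```

```text
5.6 [486.66264404  47.25814376 121.35675208] [[-0.969, -0.249, 0.003], [-0.249, 0.969, -0.0], [-0.003, -0.001, -1.0]]
[331.6 276.7] [306.1 273.9]
side [287.35757576 205.28484848] [  4   8  21  22 165]
top [248.61802575 235.39055794] [  4   6  20  19 233]
```

View pics/p3.png

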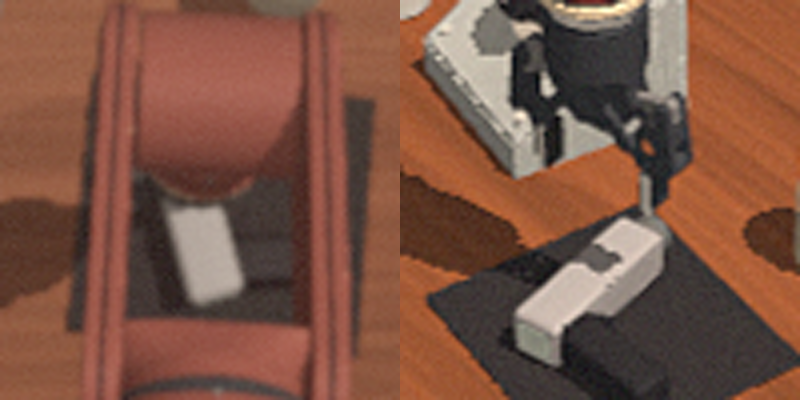

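The open fingers straddle the barrel: in the side crop the tips are at (550,150) and (652,205), with their middle over the barrel. I descend and grip.

>>> step_arm(rows=[[0,0,2.5,0],[0,0,2.5,0],[0,0,2,0],[0,0,1.5,0],[0,0,1,0],[0,0,0,0],[0,0,0,0]])

```text
time: 6.18
ee_pos: [486.5, 47.3, 25.7]
tcp_rot: [[-0.969, -0.249, 0.002], [-0.249, 0.969, -0.0], [-0.002, -0.001, -1.0]]
force: [0.1, -0.0, -0.0]
grip_width: 84.9
gripper_force: 0.0
```

>>> step_arm(rows=[[0,0,0,0],[0,0,0,0],[0,0,0,0],[0,0,0,0],[0,0,0,0],[0,0,0,0]], fingers=3.5, newtons=45)

```text
time: 6.68
ee_pos: [486.1, 47.2, 25.4]
tcp_rot: [[-0.969, -0.248, 0.002], [-0.248, 0.969, -0.0], [-0.002, -0.0, -1.0]]
force: [-1.6, 0.7, 6.7]
grip_width: 41.4
gripper_force: 47.0
```

>>> step_arm(rows=[[0,0,-0.5,0],[0,0,-1.5,0],[0,0,-2,0],[0,0,-2,0],[0,0,-1.6,0],[0,0,-0.5,0],[0,0,0,4],[0,0,0,4],[0,-1,0,0],[0,-2,0,0]])

```text
time: 7.52
ee_pos: [487.5, 18.1, 104.4]
tcp_rot: [[-0.993, -0.116, -0.002], [-0.116, 0.993, 0.001], [0.002, 0.001, -1.0]]
force: [0.9, 0.0, -2.2]
grip_width: 41.5
gripper_force: 46.2
```

>>> step_arm(rows=[[0,-3,0,0],[0,-3,0,0],[0,-3,0,0],[0,-3,0,0],[0,-3,0,0],[0,-3,0,0],[0,-3,0,0],[0,-3,0,0],[0,-3,0,0],[0,-2,0,0]])

```text
time: 8.35
ee_pos: [519.9, -274.1, 104.4]
tcp_rot: [[-0.994, -0.112, -0.001], [-0.112, 0.994, -0.0], [0.001, -0.0, -1.0]]
force: [0.2, 0.7, -2.2]
grip_width: 41.3
gripper_force: 46.3
```

>>> step_arm(rows=[[0,-2,0,0],[-0.2,-1.5,0,0],[0,-0.15,0,0],[0,0,0,0],[0,0,0,0],[0,0,0,0]])

```text
time: 8.85
ee_pos: [526.3, -305.8, 104.6]
tcp_rot: [[-0.994, -0.113, -0.001], [-0.113, 0.994, 0.001], [0.001, 0.001, -1.0]]
force: [-0.3, 0.6, -3.4]
grip_width: 41.4
gripper_force: 46.3
```

Run:
```python
from h import *
a=camera("top");b=camera("side")
f=lambda im,x,y:cv2.resize(cv2.cvtColor(im,4)[y:y+150,x:x+133],(400,450),interpolation=2)
cv2.imwrite("pics/p4.png",np.hstack([f(a,385,130),f(b,370,230)]))
s=observe();print(s["time"],s["ee_pos"],s["tcp_rot"].round(3).tolist(),s["grip_width"],s["gripper_force"])
```

```text
8.95 [ 526.60168843 -305.83615552  105.05385259] [[-0.994, -0.113, -0.001], [-0.113, 0.994, 0.001], [0.0, 0.001, -1.0]] 41.28916560295008 46.31170034408569
```

View pics/p4.png

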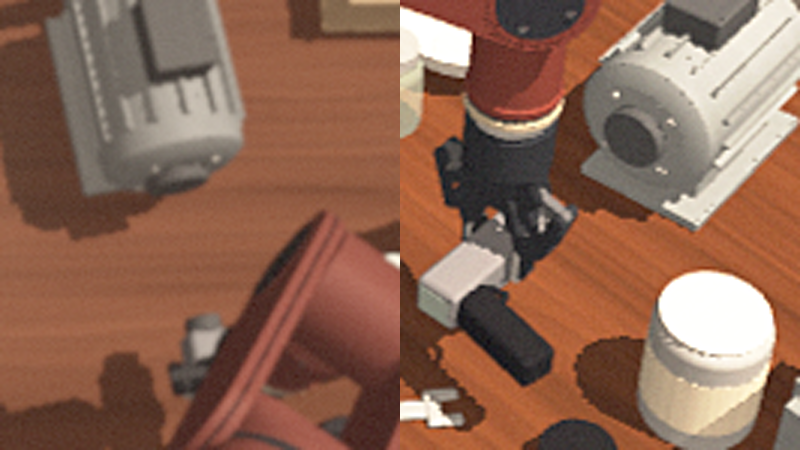

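The gun is in front of the cap: in the top crop the lens is at (203,318), i.e. pixel (452.7,236), and the cap at (180,180), i.e. (445,190). It is clear of the motor and the paint tin. I check the aim by rays while holding.

>>> step_arm(rows=[[0,0,0,0],[0,0,0,0],[0,0,0,0],[0,0,0,0],[0,0,0,0],[0,0,0,0],[0,0,0,0],[0,0,0,0],[0,0,0,0],[0,0,0,0]])

```text
time: 9.78
ee_pos: [526.7, -306.9, 105.3]
tcp_rot: [[-0.994, -0.111, -0.0], [-0.111, 0.994, 0.0], [0.0, 0.0, -1.0]]
force: [-0.2, 0.8, -2.3]
grip_width: 41.1
gripper_force: 46.3
```

Run:
```python
from h import *
print("lens end",plane("top",452.7,236,110),"cap",plane("top",444.3,190,105),plane("side",446,276.2,105),tri((444.3,190),(446.2,276.2)))
print("pred",proj("top",np.array([589.5,-299,105])), proj("top",np.array([720,-285,105])),proj("side",np.array([720,-285,105])))
# side view: back face of barrel
print("back face mid",plane("side",370+440/3,230+297/3,105), "pred",527-87*.994,-306-87*.113)
```

```text
lens end [ 585.46726241 -298.99636359  110.        ] cap [ 725.27258355 -286.56772059  105.        ] [ 718.65114222 -285.32494949  105.        ] (array([ 723.3, -285.4,  103.7]), np.float64(5.2))
pred [452.1 235. ] [443.9 191.7] [446.2 275.9]
back face mid [ 702.19594759 -530.92917732  105.        ] pred 440.522 -315.831
```

>>> step_arm(rows=[[0,0,0,0],[0,0,0,0],[0,0,0,0],[0,0,0,0],[0,0,0,0],[0,0,0,0],[0,0,0,0],[0,0,0,0],[0,0,0,0],[0,0,0,0]])

```text
time: 10.62
ee_pos: [526.8, -306.8, 105.3]
tcp_rot: [[-0.994, -0.111, -0.0], [-0.111, 0.994, 0.0], [0.0, 0.0, -1.0]]
force: [0.3, 0.3, -2.8]
grip_width: 41.5
gripper_force: 46.3
```

>>> step_arm(rows=[[0,0,0,0],[0,0,0,0],[0,0,0,0],[0,0,0,0],[0,0,0,0],[0.3,1,0,0],[0,2,0,0],[0,3,0,0],[0,3,0,0],[0,3,0,0]])

```text
time: 11.45
ee_pos: [509.7, -186.3, 105.2]
tcp_rot: [[-0.994, -0.11, -0.0], [-0.11, 0.994, 0.0], [0.0, 0.0, -1.0]]
force: [1.0, 0.6, -2.9]
grip_width: 41.4
gripper_force: 46.3
```

>>> step_arm(rows=[[0,3,0,0],[0,3,0,0],[0,3,0,0],[0,3,0,0],[0,3,0,0],[0,3,0,0],[0,2.5,0,0],[0,1.5,0,0],[0,0.5,0,0],[0,0,0,0]])

```text
time: 12.28
ee_pos: [484.8, 37.0, 105.3]
tcp_rot: [[-0.994, -0.114, -0.0], [-0.114, 0.994, 0.0], [0.0, 0.0, -1.0]]
force: [-0.4, 0.2, -1.9]
grip_width: 41.5
gripper_force: 46.3
```

>>> step_arm(rows=[[0,0,1.5,0],[0,0,2,0],[0,0,2,0],[0,0,1.2,0],[0,0,0.6,0],[0,0,0.3,0],[0,0,0.15,0],[0,0,0.1,0],[0,0,0,0],[0,0,0,0]])

```text
time: 13.12
ee_pos: [486.1, 35.5, 27.6]
tcp_rot: [[-0.994, -0.111, 0.001], [-0.111, 0.994, -0.0], [-0.001, -0.0, -1.0]]
force: [0.9, 0.4, -2.5]
grip_width: 41.2
gripper_force: 46.2
```

>>> step_arm(rows=[[0,0,0.12,0],[0,0,0,0],[0,0,0.12,0],[0,0,0,0],[0,0,0,0]])

```text
time: 13.53
ee_pos: [485.8, 35.7, 25.4]
tcp_rot: [[-0.994, -0.111, 0.0], [-0.111, 0.994, -0.0], [-0.0, -0.0, -1.0]]
force: [-4.9, 0.9, 7.7]
grip_width: 41.5
gripper_force: 47.6
```

>>> step_arm(rows=[[0,0,0,0],[0,0,0,0],[0,0,0,0],[0,0,0,0],[0,0,0,0],[0,0,-1,0],[0,0,-2,0],[0,0,-3,0],[0,0,-4,0],[0,0,-4,0]], fingers=8.5)

```text
time: 14.37
ee_pos: [484.3, 35.8, 165.7]
tcp_rot: [[-0.994, -0.111, -0.002], [-0.111, 0.994, 0.0], [0.002, 0.0, -1.0]]
force: [1.0, 0.8, -0.5]
grip_width: 84.7
gripper_force: 0.0
```

Run:
```python
from h import *
a=camera("top");b=camera("side")
f=lambda im,x,y:cv2.resize(cv2.cvtColor(im,4)[y:y+100,x:x+100],(400,400),interpolation=2)
cv2.imwrite("pics/p5.png",np.hstack([f(b,240,140),f(b,255,215)]))
r={}
for n,(x0,y0,x1,y1) in dict(side=(270,185,305,220),top=(230,220,270,255)).items():
    im=(a if n=="top" else b)[y0:y1,x0:x1];m=(im.max(2)<75).astype(np.uint8);k,l,st,c=cv2.connectedComponentsWithStats(m);i=1+st[1:,4].argmax();r[n]=c[i]+[x0,y0];print(n,r[n],st[i])
print(tri(r["top"],r["side"]));s=observe();print(s["time"],s["ee_pos"])
sx=np.array([.9865,-.164,0]);n=-.5736*sx+[0,0,.8192]
for nm,m in dict(a=np.array([613,277.5,91])).items():
  for h in(43.5,29.5,32): print(h,m+h*n,proj("top",m+h*n),proj("side",m+h*n))
```

```text
side [293.38617886 205.63414634] [  9   6  26  29 492]
top [248.73417722 235.03797468] [ 10   6  19  19 237]
(array([609.9, 283.9,  88.6]), np.float64(18.1))
14.4667 [490.36172941  35.33139591 172.74171924]
43.5 [588.3852466 281.5920624 126.6352   ] [249.1 236.9] [285.2 199.4]
29.5 [596.3072362 280.2750768 115.1664   ] [250.2 235. ] [287.6 201.5]
32 [594.8925952 280.5102528 117.2144   ] [250.  235.3] [287.2 201.1]
```

View pics/p5.png

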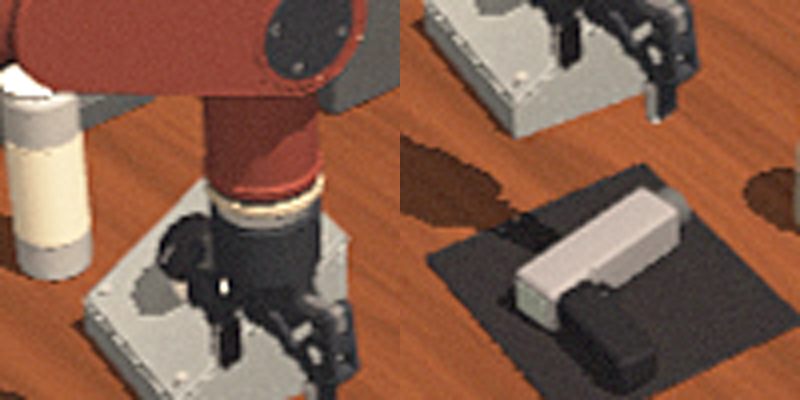

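The gun lies flat on the mat, untouched. Next is the turn. The gripper is vertical, so I grip with a −32° yaw offset and sweep clockwise.

>>> step_arm(rows=[[0,0,-3,-5.4],[0,0,0,-5.4],[0,0,0,-5.4],[-2.45,2.32,0,0],[-2.45,2.32,0,0],[-2.45,2.32,0,0],[-2.45,2.32,0,0],[-2.45,2.32,0,0],[-2.45,2.32,0,0],[-2.45,2.32,0,0]])

```text
time: 15.3
ee_pos: [581.7, 253.1, 194.5]
tcp_rot: [[-0.923, -0.384, -0.0], [-0.384, 0.923, -0.0], [0.0, -0.0, -1.0]]
force: [0.9, 0.1, 0.7]
grip_width: 85.3
gripper_force: 0.0
```

>>> step_arm(rows=[[-2.45,2.32,0,0],[0,0,0,0],[0,0,0,0],[0,0,0,0]])

```text
time: 15.63
ee_pos: [594.7, 282.1, 194.0]
tcp_rot: [[-0.923, -0.385, -0.001], [-0.385, 0.923, -0.001], [0.001, -0.0, -1.0]]
force: [-0.5, -1.0, -0.4]
grip_width: 84.7
gripper_force: 0.0
```

Run:
```python
from h import *
b=camera("side");cv2.imwrite("pics/side6.png",cv2.cvtColor(b,4))
s=observe();print(s["time"],s["ee_pos"],s["q"].round(1))
print([ (z,proj("side",np.array([494,-7,z]))) for z in(150,160,170)])
print(tri((248.7,235.2),(288,202)))
R=s["tcp_rot"];T=s["ee_pos"]
for z in (17,4,-5):
  print(z,[proj("side",T+R@[0,k,z]) for k in(-43,43)])
f=lambda im,x,y:cv2.resize(cv2.cvtColor(im,4)[y:y+100,x:x+133],(800,600),interpolation=2)
cv2.imwrite("pics/p6.png",f(b,230,120))
```

```text
15.6833 [594.71553669 281.64026226 194.22893649] [ 18.5  19.4  85.2  -0.   75.5 -94.1]
[(150, array([319.4, 249. ])), (160, array([319.3, 246.3])), (170, array([319.3, 243.5]))]
(array([598.4, 284.4, 109.8]), np.float64(3.6))
17 [array([297.7, 188.9]), array([274.4, 182.2])]
4 [array([297.5, 185.4]), array([274.1, 178.8])]
-5 [array([297.4, 183. ]), array([273.9, 176.4])]
```

View pics/p6.png

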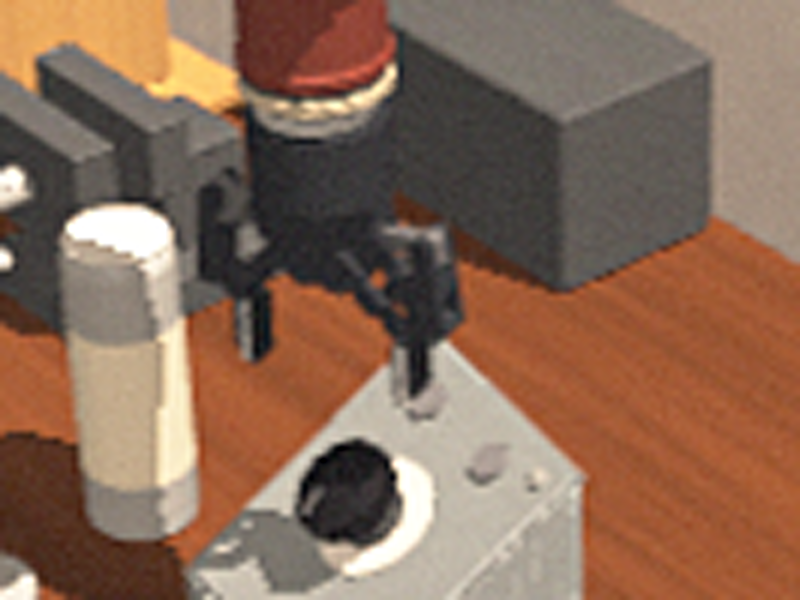

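The open fingers stand over the head: in the crop the tips are at (255,360) and (412,405), with the latched head at (350,492) below their middle. I narrow them and descend with force checks.

>>> step_arm(rows=[[-0.24,0.06,2,0],[0,0,2,0],[0,0,2,0],[0,0,1,0],[0,0,0.3,0],[0,0,0,0],[0,0,0,0]], fingers=7)

```text
time: 16.27
ee_pos: [597.7, 283.6, 122.7]
tcp_rot: [[-0.924, -0.384, 0.001], [-0.384, 0.924, 0.0], [-0.002, -0.0, -1.0]]
force: [-0.6, 0.4, 0.9]
grip_width: 70.1
gripper_force: 0.0
```

>>> step_arm(rows=[[0,0,0.2,0],[0,0,0.2,0],[0,0,0,0]])

```text
time: 16.52
ee_pos: [597.4, 283.9, 118.0]
tcp_rot: [[-0.923, -0.384, 0.001], [-0.384, 0.923, 0.0], [-0.001, -0.0, -1.0]]
force: [0.1, 0.4, -0.4]
grip_width: 69.8
gripper_force: 0.0
```

>>> step_arm(rows=[[0,0,0,0],[0,0,0,0],[0,0,0,0],[0,0,0,0]], fingers=5, newtons=40)

```text
time: 16.85
ee_pos: [597.7, 282.5, 118.7]
tcp_rot: [[-0.923, -0.384, 0.001], [-0.384, 0.923, -0.002], [-0.0, -0.002, -1.0]]
force: [-1.9, -5.9, 5.5]
grip_width: 55.8
gripper_force: 41.8
```

>>> step_arm(rows=[[0,0,0,5],[0,0,0,5],[0,0,0,5],[0,0,0,5],[0,0,0,5],[0,0,0,5],[0,0,0,0]])

```text
time: 17.43
ee_pos: [598.3, 283.8, 118.4]
tcp_rot: [[-0.991, 0.131, 0.003], [0.131, 0.991, 0.0], [-0.003, 0.001, -1.0]]
force: [2.3, -3.5, 1.3]
grip_width: 56.0
gripper_force: 56.7
```

Run:
```python
from station import *
s=observe();print(s["moment"],s["force"],s["gripper_force"])
```

```text
[ 0.49131115 -0.54053891  0.71001781] [ 2.27267975 -3.4537849   1.33188769] 56.73744434985565
```

>>> step_arm(rows=[[0.03,0,-0.05,5],[0.03,0,-0.05,5],[0.03,0,-0.05,5],[0.03,0,-0.05,5],[0.03,0,-0.05,5],[0.03,0,-0.05,5],[0,0,0,0]])

```text
time: 18.02
ee_pos: [596.4, 285.4, 121.4]
tcp_rot: [[-0.795, 0.607, 0.003], [0.607, 0.795, 0.002], [-0.001, 0.003, -1.0]]
force: [2.0, 1.4, 1.0]
grip_width: 55.8
gripper_force: 51.6
```

Run:
```python
from station import *
s=observe();print(s["moment"],s["force"],s["gripper_force"])
```

```text
[ 1.23732169 -1.08880218  0.92616775] [2.00124857 1.39898466 0.99476391] 51.55574357137084
```

>>> step_arm(rows=[[0.04,-0.02,-0.06,5],[0.04,-0.02,-0.06,5],[0.04,-0.03,-0.06,5],[0.04,-0.03,-0.06,5],[0.04,-0.03,-0.06,5],[0,0,0,0]])

```text
time: 18.52
ee_pos: [594.6, 286.5, 125.2]
tcp_rot: [[-0.464, 0.886, 0.004], [0.886, 0.464, 0.003], [0.0, 0.005, -1.0]]
force: [3.4, 5.5, 3.0]
grip_width: 54.2
gripper_force: 41.6
```

Run:
```python
from h import *
s=observe();print(s["moment"],s["force"],s["gripper_force"])
b=camera("side");im=b[175:225,265:310];m=(im.max(2)<75).astype(np.uint8);k,l,st,c=cv2.connectedComponentsWithStats(m);i=1+st[1:,4].argmax();print(c[i]+[265,175],st[i])
```

```text
[ 0.91958247 -1.0360096   0.26321064] [3.35561027 5.49783964 3.03558635] 41.64480417966843
[284.67863894 190.70888469] [  7   0  24  36 529]
```

>>> step_arm(rows=[[0.14,-0.18,-0.33,0],[0.14,-0.18,-0.33,0],[0,0,0,0]])

```text
time: 18.82
ee_pos: [589.9, 287.3, 131.8]
tcp_rot: [[-0.468, 0.884, 0.004], [0.884, 0.468, 0.003], [0.0, 0.005, -1.0]]
force: [4.0, 5.0, 4.7]
grip_width: 53.4
gripper_force: 40.9
```

>>> step_arm(rows=[[0,0,0,0],[0,0,0,0],[0,0,0,0],[0,0,0,0],[0,0,0,0]], fingers=7.5)

```text
time: 19.23
ee_pos: [588.2, 285.4, 129.4]
tcp_rot: [[-0.464, 0.886, -0.001], [0.886, 0.464, -0.001], [0.0, -0.002, -1.0]]
force: [0.0, 0.9, -0.9]
grip_width: 75.0
gripper_force: 0.0
```

>>> step_arm(rows=[[0,0,-1,0],[0,0,-2,0],[0,0,-3,0],[0,0,-4,0],[1.9,-2.5,-2,0],[1.9,-2.5,0,0],[1.9,-2.5,0,0],[1.9,-2.5,0,0],[0,0,0,0]])

```text
time: 19.98
ee_pos: [460.1, 307.8, 250.5]
tcp_rot: [[-0.466, 0.885, -0.003], [0.885, 0.466, 0.0], [0.002, -0.002, -1.0]]
force: [0.4, -0.7, 0.5]
grip_width: 75.7
gripper_force: 0.0
```

Run:
```python
from h import *
s=observe();print(s["time"],s["ee_pos"],s["force"])
a=camera("top");b=camera("side");cv2.imwrite("pics/side9.png",cv2.cvtColor(b,4))
for nm,im in(("now",b),("latched",cv2.cvtColor(cv2.imread("pics/side6.png"),4)),("start",cv2.cvtColor(cv2.imread("pics/side0.png"),4))):
    im=im[185:220,270:305];m=(im.max(2)<75).astype(np.uint8);k,l,st,c=cv2.connectedComponentsWithStats(m);i=1+st[1:,4].argmax();print(nm,c[i]+[270,185],st[i])
s0=cv2.imread("pics/side0.png");d=np.abs(cv2.cvtColor(b,4).astype(int)-s0).max(2);print("head diff",(d[185:220,270:305]>50).sum())
l=(b[250:320,270:330].min(2)>120).astype(np.uint8);print("barrel px",l.sum())
```

```text
19.9833 [460.06451518 307.76801945 250.47655043] [ 0.38037195 -0.65390167  0.47504831]
now [285.18719212 199.72906404] [  7   7  17  18 203]
latched [287.54854369 201.67475728] [  9   8  17  18 206]
start [285.42253521 200.00469484] [  7   6  17  20 213]
head diff 0
barrel px 581
```

The head is back up: its pixels match the start picture with no differences, so it has turned back too. I hand in.

>>> step_arm(rows=[[0,0,0,0],[0,0,0,0],[0,0,0,0],[0,0,0,0],[0,0,0,0],[0,0,0,0]])

```text
time: 20.58
ee_pos: [465.1, 306.7, 249.7]
tcp_rot: [[-0.463, 0.887, -0.0], [0.887, 0.463, -0.0], [-0.0, -0.001, -1.0]]
force: [-0.9, 0.5, 0.3]
grip_width: 74.9
gripper_force: 0.0
```

```bash
python3 -c "
from station import *
print(close_job())"
```

```text
the job is handed in; nothing more can be done
None
```

I handed the job in at 20.6 s: the stop was latched, the cap was measured from about 13 cm for two seconds, the thermometer was laid flat on the mat, and the mushroom was turned until it popped up and released. The hand-in returned no verdict.

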